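Knock a sunken vial out of its block and put it on the balance

TASK

The blue-capped vial is sunk in its well in the aluminium block, out of reach of the fingers: lift the red grip bar on that well's side so that its knockout rod pushes the vial up, then take the vial out, keeping it upright, and set it down standing near the middle of the balance's steel pan (do not drop it). Push the grip bar fully down again, and leave the black-capped vial in its well and the tape roll, dropper bottle and red rubber stopper where they are.

Things in the scene. Friction and masses are not known exactly. Their poses are not given: they have to be found in the camera images.
- block: vial block, fixed: an aluminium block 76 (x) x 120 (y) x 62 mm on four pillars over a dark base plate, its top 114 mm above the worktop. Origin: centre of the underside of the base plate, on the worktop; z up, y along the row of two wells towards the left grip bar. Wells: 25.5 mm round, 54 mm deep, floor at z = 0.060, each with a hole in its floor for the knockout rod
- well_left (a point): centre of the mouth of the left (block +y) well, at block (0, +0.032, 0.114)
- well_right (a point): centre of the mouth of the right (block -y) well, at block (0, -0.032, 0.114)
- rod_left (a joint): joint of the left knockout rod, m: 0 = down (start), 0.035 = upper stop, where the vial above stands 35 mm higher. A 10 mm steel rod under the left well, captive and guided to slide straight up and down; an arm below the block joins it to the red grip bar left of the block, so rod and bar move as one. Sliding friction about 5 N: lifting takes about 7 N, pressing down about 4 N, and it stays where it is left
- rod_right (a joint): joint of the right knockout rod, m: 0 = down (start), 0.035 = upper stop, where the vial above stands 35 mm higher. A 10 mm steel rod under the right well, captive and guided to slide straight up and down; an arm below the block joins it to the red grip bar right of the block, so rod and bar move as one. Sliding friction about 5 N: lifting takes about 7 N, pressing down about 4 N, and it stays where it is left
- grip_left (a point): centre of the red grip bar of the left rod (moves with it): a bar 14 mm thick along block x, 36 mm long along block y, 26 mm tall (from 13 mm below to 13 mm above this point), on a 10 mm upright; block frame (0, +0.100, 0.103) when the rod is down. Free on both x faces; 22 mm from the block's side to the bar's near end
- grip_right (a point): centre of the red grip bar of the right rod (moves with it): a bar 14 mm thick along block x, 36 mm long along block y, 26 mm tall (from 13 mm below to 13 mm above this point), on a 10 mm upright; block frame (0, -0.100, 0.103) when the rod is down. Free on both x faces; 22 mm from the block's side to the bar's near end
- blue_vial: glass sample vial with a blue cap, 23 mm across, 52 mm tall; the cap (top 10 mm) is 20 mm across. Origin: centre of its underside, z up along it. Starts in either well, standing on the well floor with the cap 2 mm below the block's top
- black_vial: the other vial, black cap, 23 mm across, 48 mm tall, in the other well. Origin: centre of its underside
- balance: top-pan balance, fixed, beige, 271 (x) x 191 (y) mm, its housing up to 62 mm high at the back. Origin: centre of its underside, on the worktop; z up, x from its display and keys towards its pan
- pan_center (a point): centre of the upper face of the round steel weighing pan, 141 mm across with a rim 5 mm high; the pan is fixed on the balance, face 75 mm above the worktop and flat but for the raised rim
- tape_roll: bystander: roll of masking tape lying flat, 68 mm across, 19 mm high. Origin: centre of its underside
- dropper: bystander: dropper bottle with a blue cap, 34 mm across, 88 mm tall. Origin: centre of its underside
- stopper: bystander: red rubber stopper standing on the worktop, tapered, 31 mm across, 28 mm tall. Origin: centre of its underside

How it is judged:
On the way, in this order (a step that is already met when the one before it is completed fails the run):
1. the knockout rod holds the blue-capped vial at least 20 mm up, still upright in its well, fingers off the vial (contact force between the fingers and blue_vial below 0.1 N and z of blue_vial in the frame of block above 0.08 m and angle between blue_vial's own z axis and vertical below 0.2 rad and ((horizontal distance between blue_vial and well_left below 0.006 m and value of joint rod_left above 0.02 m) or (horizontal distance between blue_vial and well_right below 0.006 m and value of joint rod_right above 0.02 m))), for 0.2 s.
2. the blue-capped vial stands released on the balance pan (contact force between the fingers and blue_vial below 0.1 N and horizontal distance between blue_vial and pan_center below 0.045 m and z of blue_vial in the frame of balance between 0.07 and 0.083 m and angle between blue_vial's own z axis and vertical below 0.2 rad), for 0.3 s.
At the end, for the whole second after the job is handed in: The blue-capped vial stands upright (within about 11 degrees), at rest and released, on the pan, its centre within 45 mm of the pan's centre; both knockout rods are down (within 4 mm); the black-capped vial is still down in its well (all of step 2 and linear speed of blue_vial below 0.02 m/s and value of joint each of rod_left, rod_right below 0.004 m and z of black_vial in the frame of block below 0.065 m and angle between black_vial's own z axis and vertical below 0.2 rad and (horizontal distance between black_vial and well_left below 0.006 m or horizontal distance between black_vial and well_right below 0.006 m)); the robot touches nothing.
It fails at once if the black-capped vial is raised more than 10 mm (z of black_vial in the frame of block above 0.07 m).
It fails at once if the blue-capped vial is tipped more than about 40 degrees (angle between blue_vial's own z axis and vertical above 0.7 rad).
It fails at once if the blue-capped vial is dropped onto the balance (let go more than 20 mm above the pan) (contact force between the fingers and blue_vial below 0.02 N and horizontal distance between blue_vial and pan_center below 0.075 m and z of blue_vial in the frame of balance above 0.096 m).
It fails at once if the roll of tape, the dropper bottle or the red rubber stopper is moved more than 25 mm or knocked over (distance of any of tape_roll, dropper, stopper from where it was at the start of the episode above 0.025 m or angle between any of tape_roll, dropper, stopper's own z axis and vertical above 0.5 rad).
It also fails if it takes over 61 s, if anything falls off the work surface, if the arm or the gripper's body presses on something with over 40 N, if the wrist force passes 120 N, or if a joint passes its speed limit or range.

ROBOT

A 7-joint arm with a two-finger parallel gripper is mounted at the origin on a cart in front of the work surface, level with it; the furniture and walls round the work are solid. World frame = base frame: x ahead of the robot, y to its left, z up, the work surface at z = 0. Lengths are in m, angles in rad, forces in N, time in s.
With the tool pointing down it reaches from about 0.4 to 0.925 m from the base axis. Payload 4.1 kg.
Tool frame: the origin (TCP) lies between the finger pads; the fingertips stand 11 mm ahead of it and the grasp point (between the pads) lies 8 mm behind it; z points along the fingers, y is the line along which they close (so a half turn about z gives the same grasp; the last joint's range is limited). The gripper opens to 85 mm and grips with 20 to 120 N. Pads are 22 mm wide; open, the fingers measure 114 mm over their backs; the gripper's body (76 mm by 85 mm) begins 54 mm behind the grasp point. The pads swing forward as they close: fully open they stand 13 mm farther back than shut.
Start: joints at [1.055, 0.398, 0.045, 1.537, -0.019, 1.207, -0.051], TCP at [0.263, -0.594, 0.242] pointing down, gripper open.
Joint ranges: [-2.82, 2.82], [-0.49, 2.23], [-1.37, 1.46], [0, 2.46], [-1.36, 4.5], [0.23, 2], [-2.94, 2.94]. Speed limits (rad/s): [2.57, 2.57, 3.14, 3.14, 3.14, 3.14, 3.14].

INTERFACE

Orientations are given as a unit quaternion [x, y, z, w].
In Python, from plant import ctrl gives the robot as it stands.
- The arm moves only by the tool move_arm, never from a script. Its argument "steps" is a list that holds one entry, the list of rows, each a list of 7 numbers: the shift along the tool's x, y, z in mm, then the turn, a rotation vector about the tool's x, y, z in rad, then the finger opening in mm, from 0 to 85.4. In form: [[[x, y, z, ax, ay, az, fingers], ...]]. A call has 1 to 10 rows; each row shifts and turns the commanded pose from where the row before left it, along the tool's axes as they then stand; what a row does not reach is not made up. A row lasts 1/12 s, in which the tool goes at most 41.7 mm and 7.16 degrees, less where a joint would pass 70% of its speed; a pose out of reach is approached as far as the arm can. A call is refused whole if a number of a shift passes 41.7 or a number of a turn 0.125, either way. A call with a gripper value outside its range is refused whole. The fingers move at their own pace and stop on an object; the grip force is fixed at half the most. Time passes only in rows, so rows that do not move let the fingers close. It gives the time, the measured TCP pose, the force, the opening and the grip force at its end, in the units of the state.
- ctrl.get_state(): the state, without advancing time (a new reading comes with each control period).
- ctrl.camera(name): name is "scene" or "top" or "wrist"; returns the picture (480x640x3 uint8, red, green, blue); there is no depth.
- ctrl.camera_info(name): a dict with "mtx" (3x3 intrinsics, pixels), "xyz" and "rotation" of the camera in the world; the wrist camera has in their place "mount" (4x4, takes a point from camera to tool coordinates, whose origin is the TCP and whose axes are the flange's). Camera axes: x right, y up, looking along -z (the intrinsics and any distortion apply to the point x, -y, -z); pixel columns grow to the right and rows downward; lengths in m; the calibration is good to about 2 mm. A picture is of the moment at which its call begins: read the wrist's pose just before it. camera_info takes no time and is no camera call.
- ctrl.hand_in(): hands the job in; it is judged then, once.
The state is a dict: "time": time; "q": joint angles; "dq": joint speeds; "effort": joint torques, N m; "ee_pos": TCP position; "eef_rot": TCP orientation; "ft_force": force on the tool from outside, world axes, zero at the start; "wrist_torque": the same for the moment, N m; "opening": finger opening in m; "gripper_force": force on a finger pad.
Only numpy, scipy, OpenCV 4.12 (cv2) and the standard library are available. Lean on these libraries where they do the work, as an engineer would, in place of code of your own. Each camera call takes 0.05 s, during which the arm holds its last target. There are 200 camera calls.

## Working session

There is one attempt and no reset: what is moved stays moved. The work goes in short steps, Python scripts to look and compute and a tool call to move; the robot and the scene stay as the last step left them, time stands still between calls to the robot, and variables do not carry over. Pictures are saved under pics/ and viewed, at most 10 in all, crops included, and the job is handed in when it is done.

Besides the shell and the picture viewer there is one more tool, called after "Emit:" as name([rows], argument=value, ...), one row to a line, values as JSON. move_arm: Moves the arm, as the interface text tells. Its arguments: {"type":"object","properties":{"steps":{"type":"array","items":{"type":"array","items":{"type":"array","items":{"type":"number"}}}}},"required":["steps"]}

```bash
mkdir -p pics; cat > h.py <<'E'
import numpy as np,cv2
from plant import ctrl
from scipy.spatial.transform import Rotation as R
def cam(n):
    s=ctrl.get_state(); im=ctrl.camera(n); i=ctrl.camera_info(n); K=np.array(i["mtx"])
    if n=="wrist":
        T=np.eye(4);T[:3,:3]=R.from_quat(s["eef_rot"]).as_matrix();T[:3,3]=s["ee_pos"]
        M=T@np.array(i["mount"]); P,Q=M[:3,3],M[:3,:3]
    else:
        P=np.array(i["xyz"]); Q=np.array(i["rotation"])
        if Q.size==4: Q=R.from_quat(Q).as_matrix()
    return im,K,P,Q,i
def ray(px,K,P,Q,z):
    d=np.linalg.inv(K)@np.array([px[0],px[1],1.]); d=Q@np.array([d[0],-d[1],-d[2]])
    return P+d*(z-P[2])/d[2]
def proj(X,K,P,Q):
    c=Q.T@(np.array(X)-P); p=K@np.array([c[0],-c[1],-c[2]]); return p[:2]/p[2]
E
python3 - <<'E'
from h import *
for n in("scene","top"):
    im,K,P,Q,i=cam(n); cv2.imwrite(f"pics/{n}0.png",im[:,:,::-1]); print(n,i)
print(ctrl.camera_info("wrist")); print(ctrl.get_state())
E
```

```text
scene {'mtx': array([[593.98686865,   0.        , 317.44423294],
       [  0.        , 593.98686865, 247.29261331],
       [  0.        ,   0.        ,   1.        ]]), 'xyz': array([-0.12092053,  0.74375432,  0.56639796]), 'rotation': array([-0.19945317,  0.51048577,  0.78715602, -0.28285705])}
top {'mtx': array([[457.48569172,   0.        , 321.68467364],
       [  0.        , 457.48569172, 239.90457446],
       [  0.        ,   0.        ,   1.        ]]), 'xyz': array([ 0.52839792, -0.06835013,  1.03034341]), 'rotation': array([-0.0288014 ,  0.00759976,  0.7107444 , -0.7028194 ])}
{'mtx': array([[416.1718923 ,   0.        , 319.77890876],
       [  0.        , 416.1718923 , 236.25637254],
       [  0.        ,   0.        ,   1.        ]]), 'mount': array([[ 6.42892629e-04,  9.57294433e-01,  2.89114087e-01,
         7.25328796e-02],
       [ 9.99999774e-01, -5.58272034e-04, -3.75152159e-04,
        -3.83435795e-04],
       [-1.97726764e-04,  2.89114263e-01, -9.57294575e-01,
        -1.31239843e-01],
       [ 0.00000000e+00,  0.00000000e+00,  0.00000000e+00,
         1.00000000e+00]])}
{'time': 0.1, 'q': array([ 1.05497511,  0.39911934,  0.04502728,  1.53779172, -0.01870254,
        1.2069081 , -0.05068063]), 'dq': array([ 2.47068737e-04,  1.84730303e-05, -1.46241149e-03, -2.88538129e-03,
       -4.00678452e-04, -2.27942558e-03, -8.85738492e-04]), 'effort': array([ 4.78984948e-03, -4.76260078e+01,  1.37065273e+00, -2.54947937e+01,
        1.18208182e-02,  4.99545102e-03,  3.62646148e-06]), 'ee_pos': array([ 0.26295316, -0.59381217,  0.24134953]), 'eef_rot': array([ 9.78346310e-01,  2.06972663e-01, -2.44409232e-04, -8.68851468e-04]), 'ft_force': array([-0.16812389,  0.67671881,  0.25091695]), 'wrist_torque': array([-0.00314346, -0.00831272, -0.01469134]), 'gripper_force': 0.0, 'opening': 0.08560849527284688}
```

View pics/top0.png

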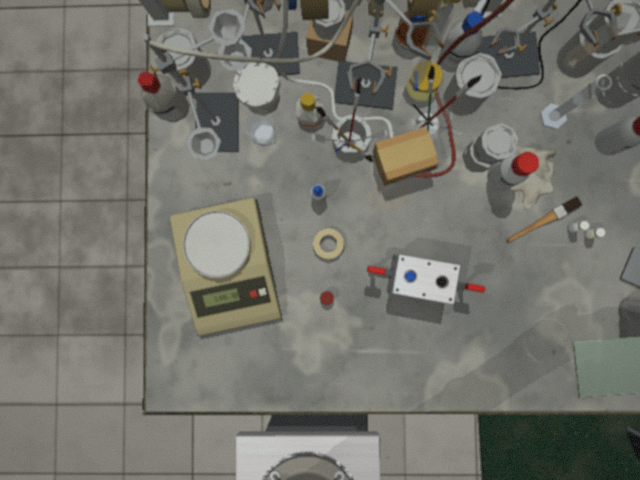

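View pics/scene0.png

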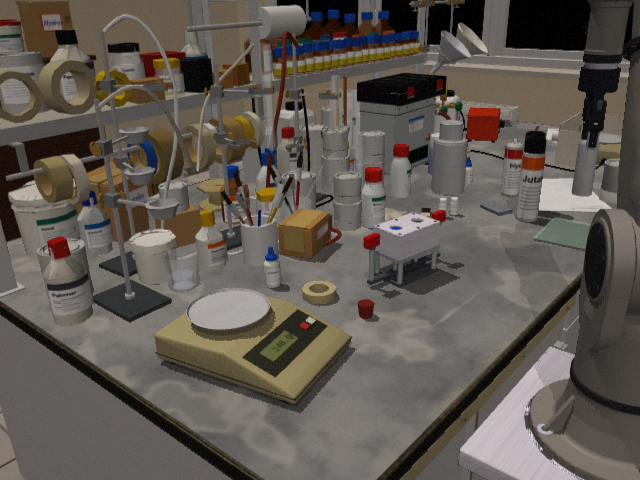

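The top view shows the blue cap in the left well at (411,276) and the black cap at (442,282). The red bars are at (377,270) and (475,288), and the pan is at (218,245). The tape is at (328,243), the stopper at (327,298) and the dropper at (318,192).

```bash
cat > m.py <<'E'
from h import *
im,K,P,Q,i=cam("top"); hsv=cv2.cvtColor(im,cv2.COLOR_RGB2HSV)
def cen(mask,box):
    x0,y0,x1,y1=box; m=np.zeros_like(mask); m[y0:y1,x0:x1]=mask[y0:y1,x0:x1]
    n,l,s,c=cv2.connectedComponentsWithStats(m.astype(np.uint8)); k=1+np.argmax(s[1:,4]); return c[k],s[k]
H,S,V=cv2.split(hsv)
red=((H<8)|(H>172))&(S>140)&(V>60); blue=(H>95)&(H<125)&(S>120); blk=V<60; 
wh=(S<25)&(V>150)
out={}
for n,m,b,z in(("gl",red,(360,260,392,282),.116),("gr",red,(460,278,490,300),.116),("blue",blue,(400,265,422,288),.112),("black",blk,(433,273,452,292),.108),("pan",wh,(175,205,260,285),.08),("stopper",red,(315,285,340,310),.028)):
    c,s=cen(m,b); X=ray(c,K,P,Q,z); out[n]=X; print(n,c.round(1),s,X.round(4))
print("tape",ray((328,243),K,P,Q,.02),"dropper",ray((318,192),K,P,Q,.085))
d=out["gl"]-out["gr"]; print("len",np.linalg.norm(d[:2]),"yaw of block y",np.degrees(np.arctan2(d[1],d[0])),"mid",(out["gl"]+out["gr"])/2)
d=out["blue"]-out["black"];print(np.linalg.norm(d[:2]),np.degrees(np.arctan2(d[1],d[0])))
print(R.from_quat(ctrl.get_state()["eef_rot"]).as_matrix().round(3))
E
python3 m.py
```

```text
gl [376.1 270. ] [368 266  17   9 105] [ 0.5144 -0.1488  0.116 ]
gr [474.7 287.4] [465 284  20   8 111] [ 0.4783 -0.3421  0.116 ]
blue [409.9 276. ] [406 272   9   9  68] [ 0.5019 -0.2161  0.112 ]
black [441.5 281.5] [437 278  10   9  65] [ 0.4902 -0.2791  0.108 ]
pan [216.6 244.1] [ 185  213   64   64 3177] [0.5714 0.1801 0.08  ]
stopper [326.4 297.6] [321 292  12  12 112] [ 0.4541 -0.0476  0.028 ]
tape [ 0.5736288  -0.05220363  0.02      ] dropper [ 0.67723095 -0.03360959  0.085     ]
len 0.19663856862560541 yaw of block y 79.41342921247791 mid [ 0.49637015 -0.24542761  0.116     ]
0.06405926276030892 79.47768800653128
[[ 0.914  0.405 -0.001]
 [ 0.405 -0.914  0.001]
 [-0.    -0.001 -1.   ]]
```

Emit:
move_arm([
  [[29, -22, 0, 0, 0, 0, 85], [29, -22, 0, 0, 0, 0, 85], [29, -22, 0, 0, 0, 0, 85], [29, -22, 0, 0, 0, 0, 85], [29, -22, 0, 0, 0, 0, 85], [29, -22, 0, 0, 0, 0, 85], [29, -22, 0, 0, 0, 0, 85], [29, -22, 0, 0, 0, 0, 85], [29, -22, 0, 0, 0, 0, 85], [29, -22, 0, 0, 0, 0, 85]],
])

```text
time: 0.98
ee_pos: [0.4396, -0.2741, 0.2422]
eef_rot: [0.978, 0.207, -0.0, 0.0]
ft_force: [1.2, 0.2, -0.2]
opening: 0.0847
gripper_force: 0.0
```

Emit:
move_arm([
  [[30, -22, 0, 0, 0, 0, 85], [30, -22, 0, 0, 0, 0, 85], [30, -22, 0, 0, 0, 0, 85], [0, 0, 0, 0, 0, -0.12, 60], [0, 0, 0, 0, 0, -0.12, 60], [0, 0, 0, 0, 0, -0.12, 60], [0, 0, 0, 0, 0, -0.12, 60], [0, 0, 0, 0, 0, -0.12, 60], [0, 0, 0, 0, 0, -0.12, 60], [0, 0, 0, 0, 0, -0.12, 60]],
])

```text
time: 1.82
ee_pos: [0.4945, -0.179, 0.242]
eef_rot: [0.807, 0.59, -0.0, -0.0]
ft_force: [-0.2, 0.4, 0.6]
opening: 0.0599
gripper_force: 0.0
```

Emit:
move_arm([
  [[0, 0, 0, 0, 0, -0.12, 60], [0, 0, 0, 0, 0, 0, 60], [0, 0, 0, 0, 0, 0, 60], [0, 0, 0, 0, 0, 0, 60]],
])

```text
time: 2.15
ee_pos: [0.4947, -0.179, 0.2422]
eef_rot: [0.773, 0.634, -0.0, -0.0]
ft_force: [0.0, -0.2, -0.2]
opening: 0.0599
gripper_force: 0.0
```

```bash
cat > w.py <<'E'
import sys
from h import *
im,K,P,Q,i=cam("wrist"); cv2.imwrite(f"pics/{sys.argv[1]}.png",im[:,:,::-1])
s=ctrl.get_state(); Rt=R.from_quat(s["eef_rot"]).as_matrix()
H,S,V=cv2.split(cv2.cvtColor(im,cv2.COLOR_RGB2HSV))
def comps(m,z,a=300):
    n,l,st,c=cv2.connectedComponentsWithStats(m.astype(np.uint8))
    for k in range(1,n):
        if st[k,4]>a:
            X=ray(c[k],K,P,Q,z); print(c[k].round(),st[k],X.round(4),"tool mm",(Rt.T@(X-s["ee_pos"])*1000).round(1))
zr,zb=float(sys.argv[2]),float(sys.argv[3])
print("red");comps(((H<8)|(H>172))&(S>140)&(V>60),zr)
print("blue");comps((H>95)&(H<125)&(S>120),zb)
E
python3 w.py w1 .116 .112
```

```text
red
[235.  45.] [ 216   24   40   42 1304] [ 0.4678 -0.0625  0.116 ] tool mm [109.1 -49.1 126.2]
[342. 175.] [ 331  146   23   59 1249] [ 0.5142 -0.1472  0.116 ] tool mm [ 35.   12.9 126.2]
[598. 275.] [ 579  219   61   85 1007] [ 0.669  -0.2453  0.116 ] tool mm [-31.1 183.9 126.2]
[341. 420.] [332 401  19  39 648] [ 0.4802 -0.327   0.116 ] tool mm [-147.9   14.6  126.2]
blue
[342. 275.] [328 261  29  29 683] [ 0.5019 -0.2141  0.112 ] tool mm [-33.   13.8 130.2]
```

View pics/w1.png

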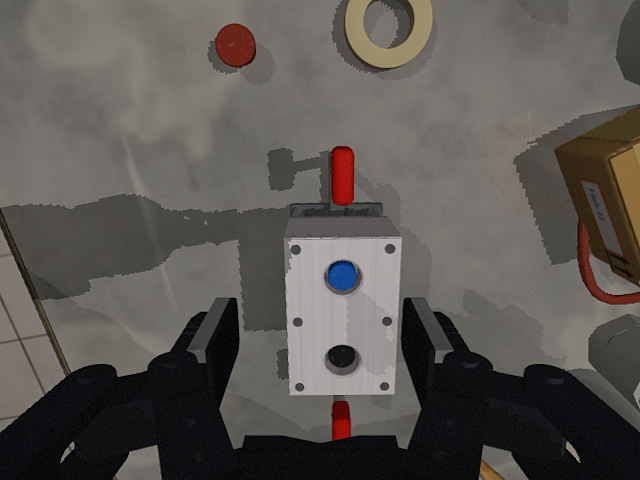

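The wrist view shows the left bar at (342,175) and the blue cap at (342,275). That agrees with the top camera to within 2 mm.

Emit:
move_arm([
  [[17, 6, 0, 0, 0, -0.013, 60], [18, 7, 0, 0, 0, 0, 60], [0, 0, 30, 0, 0, 0, 60], [0, 0, 30, 0, 0, 0, 60], [0, 0, 30, 0, 0, 0, 60], [0, 0, 30, 0, 0, 0, 60], [0, 0, 15, 0, 0, 0, 60], [0, 0, 12, 0, 0, 0, 60], [0, 0, 0, 0, 0, 0, 60], [0, 0, 0, 0, 0, 0, 60]],
])

```text
time: 3.03
ee_pos: [0.5146, -0.1465, 0.0954]
eef_rot: [0.768, 0.64, 0.0, -0.0]
ft_force: [-0.7, -0.2, 1.4]
opening: 0.06
gripper_force: 0.0
```

Emit:
move_arm([
  [[0, 0, 0, 0, 0, 0, 30], [0, 0, 0, 0, 0, 0, 5], [0, 0, 0, 0, 0, 0, 5], [0, 0, 0, 0, 0, 0, 5], [0, 0, 0, 0, 0, 0, 5], [0, 0, 0, 0, 0, 0, 5]],
])

```text
time: 3.53
ee_pos: [0.5156, -0.1474, 0.0965]
eef_rot: [0.768, 0.64, 0.001, 0.001]
ft_force: [1.9, -0.3, 4.4]
opening: 0.0131
gripper_force: 61.5
```

Emit:
move_arm([
  [[0, 0, -4, 0, 0, 0, 5], [0, 0, -5, 0, 0, 0, 5], [0, 0, -5, 0, 0, 0, 5], [0, 0, -5, 0, 0, 0, 5], [0, 0, -5, 0, 0, 0, 5], [0, 0, -5, 0, 0, 0, 5], [0, 0, -4, 0, 0, 0, 5], [0, 0, -2, 0, 0, 0, 5], [0, 0, 0, 0, 0, 0, 5], [0, 0, 0, 0, 0, 0, 5]],
])

```text
time: 4.37
ee_pos: [0.5156, -0.1474, 0.1305]
eef_rot: [0.768, 0.64, 0.001, 0.001]
ft_force: [4.7, -1.3, -3.1]
opening: 0.013
gripper_force: 60.5
```

Emit:
move_arm([
  [[0, 0, 0, 0, 0, 0, 20], [0, 0, 0, 0, 0, 0, 40], [0, 0, 0, 0, 0, 0, 60], [0, 0, 0, 0, 0, 0, 60], [0, 0, -20, 0, 0, 0, 60], [0, 0, -30, 0, 0, 0, 60], [0, 0, -30, 0, 0, 0, 60], [0, 0, -30, 0, 0, 0, 60], [-30, 0, 0, 0, 0, 0, 60], [-37, 0, 0, 0, 0, 0, 60]],
])

```text
time: 5.2
ee_pos: [0.5044, -0.2103, 0.2432]
eef_rot: [0.766, 0.643, 0.002, 0.002]
ft_force: [0.0, -1.1, -0.5]
opening: 0.0602
gripper_force: 0.0
```

Emit:
move_arm([
  [[0, 0, 0, 0, 0, 0, 60], [0, 0, 0, 0, 0, 0, 60]],
])

```text
time: 5.37
ee_pos: [0.5007, -0.2157, 0.2401]
eef_rot: [0.77, 0.638, -0.001, -0.0]
ft_force: [-0.0, 1.0, -0.6]
opening: 0.0601
gripper_force: 0.0
```

```bash
python3 w.py w2 .150 .146; python3 - <<'E'
from h import *
im,*_=cam("scene"); cv2.imwrite("pics/s2.png",cv2.resize(im[180:300,330:490,::-1],None,fx=4,fy=4))
E
```

```text
red
[217.   5.] [198   0  39  14 400] [ 0.474  -0.0874  0.15  ] tool mm [119.  -49.8  90.1]
[324. 120.] [ 311   85   27   71 1767] [ 0.5142 -0.1483  0.15  ] tool mm [66.4  0.9 90. ]
[593. 243.] [ 571  184   69   90 1173] [ 0.65   -0.2412  0.15  ] tool mm [ -0.2 151.3  89.9]
[323. 393.] [314 365  19  57 992] [ 0.4835 -0.3105  0.15  ] tool mm [-98.7   0.2  90. ]
blue
[324. 242.] [308 224  33  36 945] [ 0.5021 -0.2139  0.146 ] tool mm [-0.3  0.9 94. ]
```

View pics/w2.png

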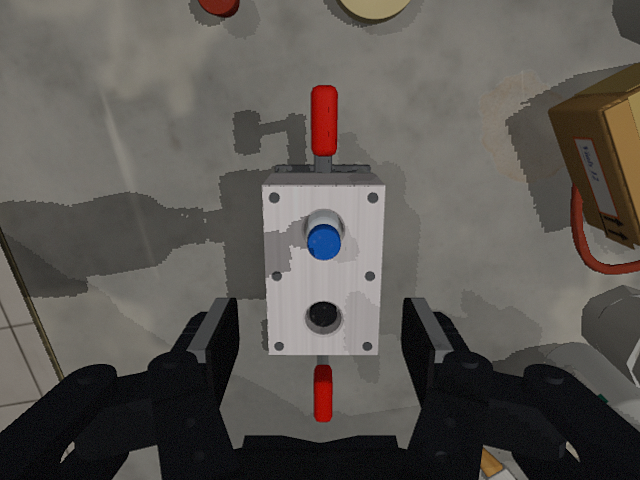

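View pics/s2.png

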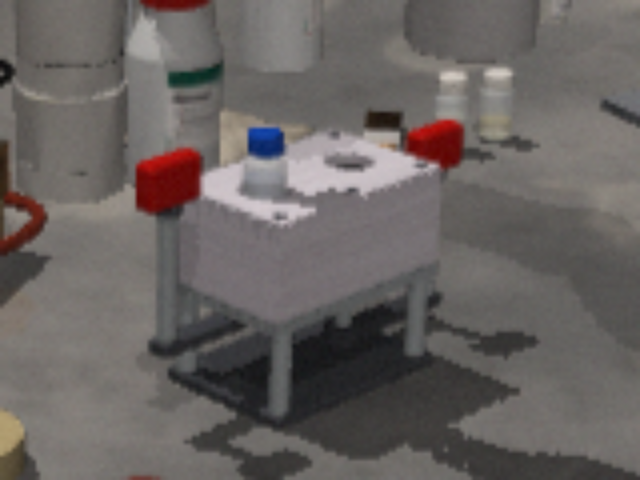

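The vial stands raised and upright, with its cap at (324,242). It is within 1 mm of the TCP axis.

Emit:
move_arm([
  [[0, 1, 25, 0, 0, 0, 60], [0, 0, 30, 0, 0, 0, 50], [0, 0, 25, 0, 0, 0, 45], [0, 0, 20, 0, 0, 0, 45], [0, 0, 10, 0, 0, 0, 45], [0, 0, 0, 0, 0, 0, 45], [0, 0, 0, 0, 0, 0, 45]],
])

```text
time: 6.05
ee_pos: [0.5035, -0.2123, 0.1305]
eef_rot: [0.768, 0.641, 0.0, -0.0]
ft_force: [-0.2, 0.9, 0.4]
opening: 0.045
gripper_force: 0.0
```

Emit:
move_arm([
  [[0, 0, 0, 0, 0, 0, 30], [0, 0, 0, 0, 0, 0, 22], [0, 0, 0, 0, 0, 0, 15], [0, 0, 0, 0, 0, 0, 15], [0, 0, 0, 0, 0, 0, 15], [0, 0, 0, 0, 0, 0, 15]],
])

```text
time: 6.55
ee_pos: [0.5042, -0.2134, 0.1313]
eef_rot: [0.768, 0.64, 0.001, 0.001]
ft_force: [1.3, 0.3, 3.5]
opening: 0.0195
gripper_force: 58.5
```

Emit:
move_arm([
  [[0, 0, -5, 0, 0, 0, 15], [0, 0, -10, 0, 0, 0, 15], [0, 0, -15, 0, 0, 0, 15], [0, 0, -20, 0, 0, 0, 15], [0, 0, -20, 0, 0, 0, 15], [0, 0, -5, 0, 0, 0, 15], [0, 0, 0, 0, 0, 0, 15], [0, 0, 0, 0, 0, 0, 15]],
])

```text
time: 7.22
ee_pos: [0.5024, -0.213, 0.2049]
eef_rot: [0.768, 0.64, -0.0, -0.0]
ft_force: [-0.7, 0.3, -0.4]
opening: 0.019
gripper_force: 59.4
```

```bash
python3 - <<'E'
from h import *
im,K,P,Q,i=cam("scene"); cv2.imwrite("pics/s3.png",cv2.resize(im[90:240,310:490,::-1],None,fx=4,fy=4))
H,S,V=cv2.split(cv2.cvtColor(im,cv2.COLOR_RGB2HSV))
s=ctrl.get_state(); p=np.array(s["ee_pos"])
for dz in(0,-.011,-.036): print(proj(p+[0,0,dz],K,P,Q))
print(s["opening"],p)
E
```

```text
[396.03516897 185.14894473]
[395.88297107 190.43093287]
[395.54122582 202.29111126]
0.01973507626248581 [ 0.50200777 -0.21290146  0.20419251]
```

View pics/s3.png

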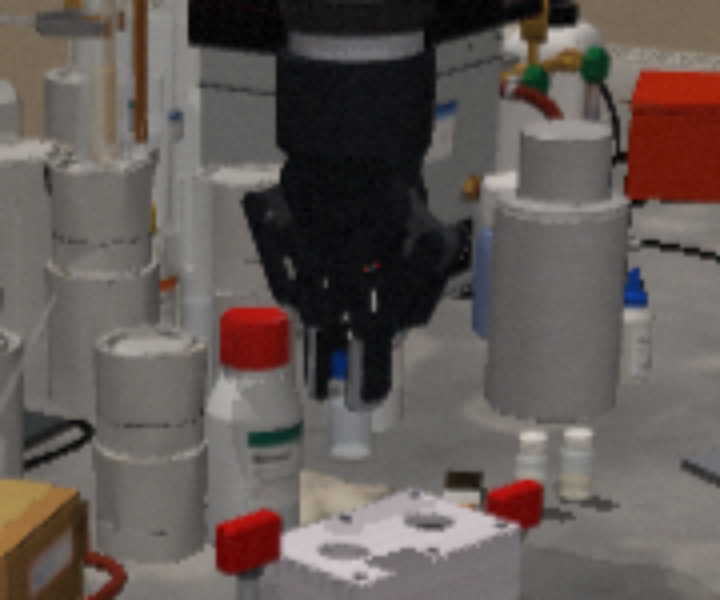

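The vial hangs upright in the fingers, its bottom at about crop (351,458), which is roughly 37 mm below the TCP. The bar is still up.

Emit:
move_arm([
  [[12, 0, 0, 0, 0, 0, 15], [20, 0, 0, 0, 0, 0, 15], [25, 0, 0, 0, 0, 0, 15], [28, 0, 0, 0, 0, 0, 15], [28, 0, 0, 0, 0, 0, 15], [28, 0, 0, 0, 0, 0, 15], [28, 0, 0, 0, 0, 0, 15], [28, 0, 0, 0, 0, 0, 15], [28, 0, 0, 0, 0, 0, 15], [28, 0, 0, 0, 0, 0, 15]],
])

```text
time: 8.1
ee_pos: [0.5476, 0.0382, 0.2041]
eef_rot: [0.768, 0.641, -0.001, -0.001]
ft_force: [0.8, 0.3, -0.6]
opening: 0.0198
gripper_force: 59.4
```

Emit:
move_arm([
  [[28, -1, 0, 0, 0, 0, 15], [28, -1, 0, 0, 0, 0, 15], [28, -1, 0, 0, 0, 0, 15], [28, 0, 0, 0, 0, 0, 15], [20, 0, 0, 0, 0, 0, 15], [14, 0, 0, 0, 0, 0, 15], [0, 0, 20, 0, 0, 0, 15], [0, 0, 20, 0, 0, 0, 15], [0, 0, 20, 0, 0, 0, 15], [0, 0, 10, 0, 0, 0, 15]],
])

```text
time: 8.93
ee_pos: [0.5697, 0.1791, 0.132]
eef_rot: [0.768, 0.64, -0.003, -0.001]
ft_force: [1.2, -0.6, -0.4]
opening: 0.0195
gripper_force: 59.4
```

Emit:
move_arm([
  [[0, 0, 6, 0, 0, 0, 15], [0, 0, 0, 0, 0, 0, 15], [0, 0, 0, 0, 0, 0, 15], [0, 0, 0, 0, 0, 0, 15]],
])

```text
time: 9.27
ee_pos: [0.5727, 0.1802, 0.1304]
eef_rot: [0.768, 0.64, 0.001, 0.0]
ft_force: [-0.6, -0.2, 0.0]
opening: 0.0194
gripper_force: 59.4
```

```bash
python3 - <<'E'
from h import *
im,K,P,Q,i=cam("scene"); cv2.imwrite("pics/s4.png",cv2.resize(im[200:350,140:330,::-1],None,fx=4,fy=4))
s=ctrl.get_state();print(s["ee_pos"],s["ft_force"])
E
```

```text
[0.57275558 0.18021453 0.13056013] [-0.35356374 -0.5771535  -1.21298283]
```

View pics/s4.png

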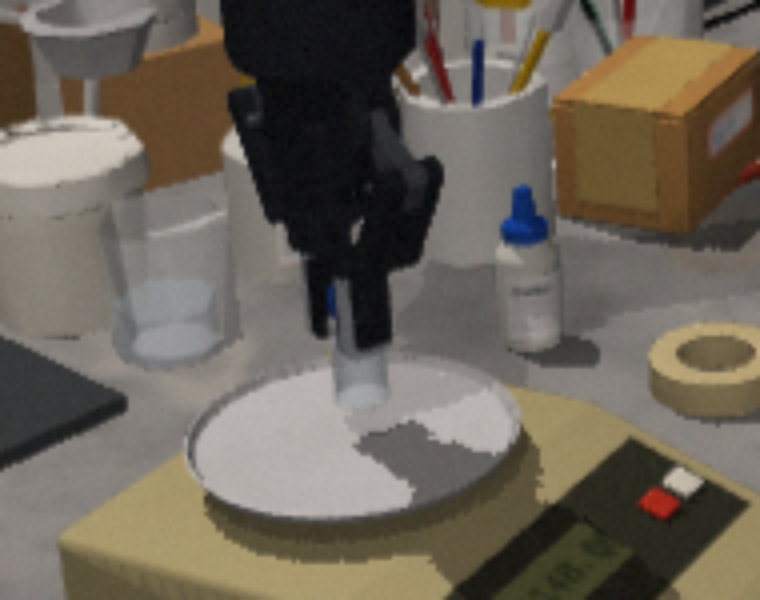

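The vial is above the pan's middle: its bottom is at crop (360,405) and the pan centre at about (355,437), with about 18 mm still to go down.

Emit:
move_arm([
  [[0, 0, 6, 0, 0, 0, 15], [0, 0, 5, 0, 0, 0, 15], [0, 0, 3, 0, 0, 0, 15], [0, 0, 1, 0, 0, 0, 15], [0, 0, 0, 0, 0, 0, 15], [0, 0, 0, 0, 0, 0, 15]],
])

```text
time: 9.82
ee_pos: [0.5719, 0.1799, 0.1142]
eef_rot: [0.768, 0.64, -0.0, -0.0]
ft_force: [-0.8, 0.4, -0.8]
opening: 0.0199
gripper_force: 59.4
```

Emit:
move_arm([
  [[0, 0, 1, 0, 0, 0, 15], [0, 0, 1, 0, 0, 0, 15], [0, 0, 0, 0, 0, 0, 15], [0, 0, 0, 0, 0, 0, 15]],
])

```text
time: 10.15
ee_pos: [0.5722, 0.1801, 0.1128]
eef_rot: [0.768, 0.64, 0.0, 0.0]
ft_force: [-0.8, -0.3, 2.9]
opening: 0.0193
gripper_force: 59.8
```

Emit:
move_arm([
  [[0, 0, 0.5, 0, 0, 0, 15], [0, 0, 0, 0, 0, 0, 15], [0, 0, 0, 0, 0, 0, 15]],
])

```text
time: 10.4
ee_pos: [0.5723, 0.1803, 0.1127]
eef_rot: [0.768, 0.64, 0.001, 0.0]
ft_force: [-0.6, -0.7, 6.3]
opening: 0.0197
gripper_force: 60.1
```

Contact force is rising, so the vial is standing on the pan. I'll open and retreat.

Emit:
move_arm([
  [[0, 0, 0, 0, 0, 0, 24], [0, 0, 0, 0, 0, 0, 30], [0, 0, 0, 0, 0, 0, 40], [0, 0, 0, 0, 0, 0, 55], [0, 0, 0, 0, 0, 0, 60], [0, 0, 0, 0, 0, 0, 60], [0, 0, -10, 0, 0, 0, 60], [0, 0, -25, 0, 0, 0, 60], [0, 0, -35, 0, 0, 0, 60], [0, 0, -40, 0, 0, 0, 60]],
])

```text
time: 11.23
ee_pos: [0.5706, 0.1794, 0.222]
eef_rot: [0.768, 0.64, -0.002, -0.001]
ft_force: [0.0, -0.1, -0.9]
opening: 0.0601
gripper_force: 0.0
```

Emit:
move_arm([
  [[-20, 0, 0, 0, 0, 0, 60], [-28, 0, 0, 0, 0, 0, 60], [-28, 0, 0, 0, 0, 0, 60], [-28, 0, 0, 0, 0, 0, 60], [-28, 0, 0, 0, 0, 0, 60], [-28, 0, 0, 0, 0, 0, 60], [-28, 0, 0, 0, 0, 0, 60], [-28, 0, 0, 0, 0, 0, 60], [-28, 0, 0, 0, 0, 0, 60], [-28, 0, 0, 0, 0, 0, 60]],
])

```text
time: 12.07
ee_pos: [0.5227, -0.0888, 0.2228]
eef_rot: [0.768, 0.64, 0.0, 0.0]
ft_force: [0.6, -0.6, -0.1]
opening: 0.06
gripper_force: 0.0
```

Emit:
move_arm([
  [[-28, 1, 0, 0, 0, 0, 60], [-20, 1, 0, 0, 0, 0, 60], [-12, 1, 0, 0, 0, 0, 60], [0, 0, 0, 0, 0, 0, 60], [0, 0, 0, 0, 0, 0, 60]],
])

```text
time: 12.48
ee_pos: [0.5154, -0.1465, 0.2222]
eef_rot: [0.768, 0.64, 0.0, -0.0]
ft_force: [-0.1, 0.9, -0.8]
opening: 0.0601
gripper_force: 0.0
```

```bash
python3 w.py w5 .150 .15; python3 - <<'E'
from h import *
im,K,P,Q,i=cam("scene"); cv2.imwrite("pics/s5.png",cv2.resize(im[180:350,160:460,::-1],None,fx=2.6,fy=2.6))
im,K,P,Q,i=cam("top");H,S,V=cv2.split(cv2.cvtColor(im,cv2.COLOR_RGB2HSV))
m=((H>95)&(H<125)&(S>120)).astype(np.uint8);m[:,:180]=0;m[:,260:]=0;m[:205]=0;m[285:]=0
n,l,st,c=cv2.connectedComponentsWithStats(m)
for k in range(1,n): print(st[k],ray(c[k],K,P,Q,.127))
print(ctrl.get_state()["ee_pos"])
E
```

```text
red
[216.  92.] [ 196   71   41   43 1359] [ 0.4817 -0.0573  0.15  ] tool mm [ 80.6 -49.1  72.2]
[320. 255.] [ 308  219   26   72 1783] [ 0.515  -0.1446  0.15  ] tool mm [ 0.6 -0.7 72.1]
[588. 323.] [ 566  267   74   85 1106] [ 0.6517 -0.2097  0.15  ] tool mm [-39.1 145.3  72.1]
blue
[552.   6.] [533   0  42  16 477] [ 0.6352 -0.0492  0.15  ] tool mm [115.9 100.6  72.3]
[209 240   8   9  56] [0.56984141 0.17616643 0.127     ]
[ 0.51564173 -0.1449597   0.22198493]
```

View pics/s5.png

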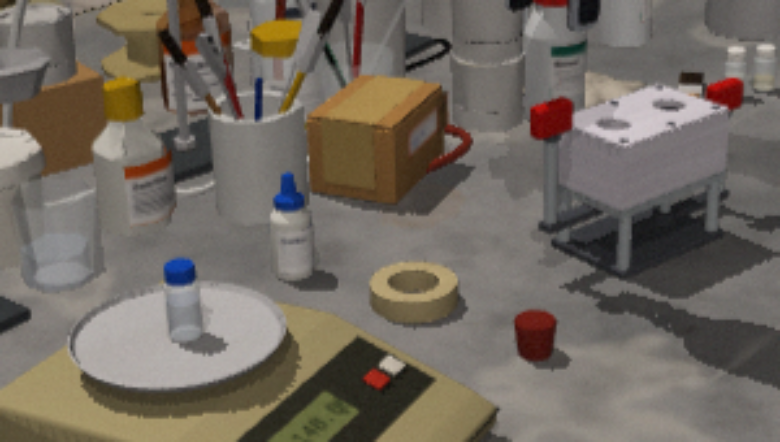

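The vial stands on the pan at crop (183,310), about 4 mm from the pan's centre. The left bar is still up and sits directly under the TCP.

Emit:
move_arm([
  [[0, 0, 25, 0, 0, 0, 60], [0, 0, 30, 0, 0, 0, 60], [0, 0, 25, 0, 0, 0, 60], [0, 0, 12, 0, 0, 0, 60], [0, 0, 0, 0, 0, 0, 60], [0, 0, 0, 0, 0, 0, 30], [0, 0, 0, 0, 0, 0, 5], [0, 0, 0, 0, 0, 0, 5], [0, 0, 0, 0, 0, 0, 5], [0, 0, 0, 0, 0, 0, 5]],
])

```text
time: 13.47
ee_pos: [0.5157, -0.1473, 0.1311]
eef_rot: [0.768, 0.64, 0.0, 0.001]
ft_force: [-1.7, 1.1, 5.4]
opening: 0.0134
gripper_force: 61.9
```

Emit:
move_arm([
  [[0, 0, 4, 0, 0, 0, 5], [0, 0, 5, 0, 0, 0, 5], [0, 0, 5, 0, 0, 0, 5], [0, 0, 5, 0, 0, 0, 5], [0, 0, 5, 0, 0, 0, 5], [0, 0, 5, 0, 0, 0, 5], [0, 0, 4, 0, 0, 0, 5], [0, 0, 1, 0, 0, 0, 5], [0, 0, 0, 0, 0, 0, 5], [0, 0, 0, 0, 0, 0, 5]],
])

```text
time: 14.3
ee_pos: [0.5158, -0.1472, 0.0981]
eef_rot: [0.768, 0.64, -0.0, 0.001]
ft_force: [-6.3, 2.4, 21.1]
opening: 0.013
gripper_force: 64.5
```

Emit:
move_arm([
  [[0, 0, 0, 0, 0, 0, 20], [0, 0, 0, 0, 0, 0, 40], [0, 0, 0, 0, 0, 0, 60], [0, 0, 0, 0, 0, 0, 60], [0, 0, -20, 0, 0, 0, 60], [0, 0, -35, 0, 0, 0, 60], [0, 0, -35, 0, 0, 0, 60], [0, 0, -35, 0, 0, 0, 60], [0, 0, 0, 0, 0, 0, 60], [0, 0, 0, 0, 0, 0, 60]],
])

```text
time: 15.13
ee_pos: [0.5164, -0.1476, 0.2226]
eef_rot: [0.768, 0.64, 0.001, 0.002]
ft_force: [-0.3, 0.1, -0.4]
opening: 0.0602
gripper_force: 0.0
```

```bash
python3 w.py w6 .116 .15; python3 - <<'E'
from h import *
im,K,P,Q,i=cam("scene"); cv2.imwrite("pics/s6.png",cv2.resize(im[180:350,160:460,::-1],None,fx=2.6,fy=2.6))
H,S,V=cv2.split(cv2.cvtColor(im,cv2.COLOR_RGB2HSV)); m=((H<8)|(H>172))&(S>140)&(V>60)
top=[np.where(m[215:262,c])[0].min()+215 if m[215:262,c].any() else None for c in range(360,385)];print(top)
for z in(.116,.120,.151): print(z,proj([.5149,-.1465,z],K,P,Q))
import cv2 as c2
o=c2.imread("pics/scene0.png")[:,:,::-1]; H,S,V=cv2.split(cv2.cvtColor(o,cv2.COLOR_RGB2HSV)); m0=((H<8)|(H>172))&(S>140)&(V>60)
for q in(m,m0):
    y,x=np.where(q[200:262,358:386]); print(y.mean()+200,x.mean()+358,len(y))
E
```

```text
red
[213.  90.] [ 193   69   42   43 1369] [ 0.4742 -0.0547  0.116 ] tool mm [ 83.8 -56.9 104.6]
[318. 236.] [ 307  205   23   63 1352] [ 0.5149 -0.1456  0.116 ] tool mm [  1.7  -0.4 104.7]
[586. 322.] [ 563  267   77   83 1083] [ 0.6732 -0.2333  0.116 ] tool mm [-56.1 171.1 104.7]
blue
[548.   5.] [530   0  40  14 407] [ 0.6354 -0.0498  0.15  ] tool mm [117.7 100.8  70.6]
[None, None, None, None, np.int64(237), np.int64(236), np.int64(236), np.int64(236), np.int64(235), np.int64(235), np.int64(235), np.int64(234), np.int64(234), np.int64(234), np.int64(233), np.int64(233), np.int64(233), np.int64(233), np.int64(234), np.int64(234), None, None, None, None, None]
0.116 [370.68035904 234.85122566]
0.12 [370.70170489 232.98347271]
0.151 [370.86912102 218.3346358 ]
240.4611650485437 371.43203883495147 206
240.42512077294685 371.43961352657004 207
```

View pics/s6.png

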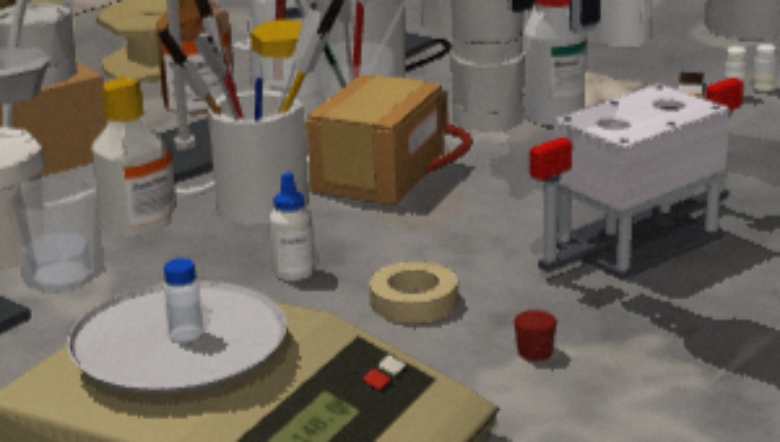

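The bar is back at its starting image position (240.46 against 240.43 px). The vial stands on the pan, the bystanders haven't moved and the arm touches nothing.

```bash
python3 -c "
from plant import ctrl
print(ctrl.hand_in())"
```

```text
the job is handed in; nothing more can be done
None
```

The job is handed in, though hand-in gave no verdict: the blue-capped vial stands upright about 4 mm from the pan's centre, the left grip bar is fully down again, and the black-capped vial, tape roll, dropper bottle and stopper were left alone.

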